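Bring the sliding jaw of a notched bench clamp up to a drawer box and latch it

ROBOT

A 6-joint arm with a two-finger parallel gripper is mounted at the origin on the work surface. World frame = base frame: x ahead of the robot, y to its left, z up, the work surface at z = 0. Lengths are in mm, angles in rad, forces in N, time in s.
With the tool pointing down it reaches from about 250 to 775 mm from the base axis. Payload 8.9 kg.
Tool frame: the origin (TCP) lies on the mounting face of the last link; the fingertips stand 173 mm ahead of it and the grasp point (between the pads) lies 155 mm ahead of it (manip.grip_point_offset is the distance from the TCP to the grasp point, in mm); z points along the fingers, x is the direction in which the jaws open and shut, and the axes are right-handed (so a half turn about z gives the same grasp; the last joint's range is limited). The gripper opens to 85 mm and grips with 20 to 120 N. Pads are 22 mm wide; open, the fingers measure 114 mm over their backs; the gripper's body (76 mm by 85 mm) begins 54 mm behind the grasp point. The pads swing forward as they close: fully open they stand 13 mm farther back than shut.
Start: joints at [0.968, 0.291, -0.153, 1.127, 0, 1.431], TCP at [234.853, 469.541, 404.705] pointing down, gripper open.
Joint ranges: [-2.52, 2.52], [-0.91, 1.74], [-1.3, 1.37], [-1.96, 2.02], [-1.52, 1.47], [-3.14, 3.14]. Speed limits (rad/s): [2.22, 2.22, 2.79, 3.14, 3.14, 3.14].

INTERFACE

Orientations are given as a unit quaternion [w, x, y, z].
In Python, from plant import manip gives the robot as it stands. Calls block until the motion is done:
- manip.reach(position, orientation): joint-space move of the TCP to a pose.
- manip.line_to(position, v=150, ori=None, threshold=None): straight line of the TCP; ori=None keeps the orientation; v is the mean speed in mm/s. With threshold (N) it stops when the force on the tool has changed by that much, and returns True; else False.
- manip.move_j(angles): joint-space move.
- manip.move_gripper(opening): finger opening in mm; the grip force is fixed at half the most; returns when the fingers have stopped.
- manip.hold(seconds).
- manip.inverse_kinematics(position, orientation): joint angles nearest the present ones, or None.
- manip.camera(name): name is "scene" or "top" or "wrist"; returns a dict with "color" (400x640x3 uint8, red, green, blue), "range_z" (400x640 float32, mm along the optical axis (not along the pixel's ray), 0 where there is no reading), "fx", "fy", "cx", "cy" (pixels), "k1" (the pictures are not rectified: a ray, as slopes to the right and down, at radius r is drawn at 1 + k1 r^2 times it, then the intrinsics apply), "xyz" and "orientation" of the camera in the world; the wrist camera has in their place "tool_from_camera" (4x4, takes a point from camera to tool coordinates, whose origin is the TCP and whose axes are the tool frame's). Camera axes: x right, y up, looking along -z (the intrinsics and any distortion apply to the point x, -y, -z); pixel columns grow to the right and rows downward; lengths in mm; the calibration is good to about 2 mm. A picture is of the moment at which its call begins: read the wrist's pose just before it.
A pose or a line that the arm cannot do raises manip.IKError and nothing moves.
- manip.job_done(): hands the job in, once; it reports no verdict.
Trained networks look in a picture, given as the dict that the camera call returned (one of the last four; its "shot" number tells which), for a name from the list of things; names that differ only in an ending like _2 or _b are one class to them, and where a whole thing is asked for, a point or a joint stands for the part that bears it (a point fixed in the world has none). Each returns a list of dicts, best first, with "confidence" (0 to 1); they miss things now and then, are a little off and sometimes report something else, mostly with a low value. They report only what shows in the picture. A call takes as long as a camera call.
- manip.recognise(picture, query): "xyz" ([x, y, z] in mm, in world coordinates, good to about 4 mm: the middle of the surface that is visible of it).
Readings, each from a call of its own:
- manip.read_time(): time.
- manip.read_qpos(): joint angles.
- manip.read_dq(): joint speeds.
- manip.read_tau(): joint torques, N m.
- manip.read_eef_pos(): TCP position.
- manip.read_tcp_rot(): TCP orientation.
- manip.read_force(): force on the tool from outside, world axes, zero at the start.
- manip.read_ft_torque(): the same for the moment, N m.
- manip.read_finger_gap(): finger opening in mm.
Only numpy, scipy, OpenCV 4.12 (cv2) and the standard library are available. Lean on these libraries where they do the work, as an engineer would, in place of code of your own. Each camera call takes 0.05 s, during which the arm holds its last target. There are 200 camera calls.

TASK

The glued-up drawer box lies in the bench clamp against the fixed head. Hold the sliding jaw's red release bar up, slide the jaw along the rail until its pad lightly touches the end of the box, then let the bar down and ease the jaw back, no farther than needed, until the bar's tooth drops fully into the nearest notch and the jaw is locked there (the screw will take up the rest later). Never yank the jaw against the caught tooth, do not shove or squeeze the box, leave the other things on the bench alone, and let go of everything at the end.

Things in the scene. Friction and masses are not known exactly. Their poses are not given: they have to be found in the camera images.
- rail: aluminium clamp rail bolted to the bench, 50 mm wide, 36 mm high, 790 mm long; origin on the bench under its centre line, 20 mm from mid-length towards the sliding jaw; its y axis along the rail from the sliding jaw towards the fixed head, its x axis level across the rail, away from the robot. Two wooden bearers 150 x 22 mm, 52 mm high, cross it under the drawer box.
- rack: steel strip 18 mm wide screwed along the top of the rail, with square notches every 40 mm (notch 9 mm wide, 7 mm deep, flat lands 31 mm wide between; the tooth is 6 mm wide); only the strip's overall place is given: where the notches lie along the rail differs from clamp to clamp and must be found by feel. Once caught, the tooth may be loaded with well under 20 N.
- jaw: blue sliding jaw (0.9 kg), 134 mm long, 76 mm wide, straddling the rail, with an upright face 100 mm wide and an orange pad at its front (+y). Origin in the middle of the pad face, level with the rail's top (36 mm above the bench); axes as the rail's. It slides along y only, with 2 to 3 N of drag (3 to 4 N with the tooth riding on a land), and its face stands up to 64 mm above the rail's top.
- jaw_pad (a point): middle of the jaw's orange pad face, 77 mm above the bench; axes as the rail's, +y points at the box.
- release_bar (a joint): angle of the release bar, rad: 0 = fully down, tooth in a notch (locked); about 0.09 = tooth resting on a land between notches (not locked); over 0.15 = tooth clear, jaw free to slide; 0.32 = upper stop. Hinged on the jaw's far (+x) side, axis along y. A spring presses it down (about 5 N at the grip, 6 N when up), so it drops when let go. It may start on a land or in a notch.
- bar_grip (a point): middle of the bar's red grip: 60 mm long across the rail (x), 18 mm wide (y), 14 mm high. It sticks out towards the robot, 136 mm from the hinge, 86 mm on the robot's side of the rail's middle, 75 mm behind the pad face, 63 mm above the bench when fully down; free space round and below it. Raising it 28 mm gives about 0.2 rad. Axes as the rail's when down.
- drawer_box: plywood drawer box, open on top, 120 mm wide, 200 mm long (y, along the rail), 50 mm high, 0.4 to 0.85 kg, loose on the bearers 52 mm above the bench, its far end against the fixed head. Origin in the middle of its underside, axes as the rail's. It is freshly glued: the jaw may only touch it lightly (well under 20 N) and it must stay where it is.
- box_end (a point): middle of the box's end that faces the sliding jaw, 77 mm above the bench; axes as the rail's, so the gap is the distance along y from jaw_pad to here. At the start the gap is 115 to 290 mm.
- head: blue fixed head of the clamp with screw, T-bar and orange pad, bolted to the rail; origin in the middle of its pad face, level with the rail's top.
- glue_bottle: yellow glue bottle, 58 mm across, 170 mm high, standing beyond the rail; origin under its middle. Leave alone.
- screw_tin: low steel tin, 72 mm across, 55 mm high, beyond the rail; origin under its middle. Leave alone.
- mallet: wooden mallet lying on the robot's side of the box, 270 mm long, head 60 x 115 x 60 mm; origin on the bench under its middle. Leave alone.

How it is judged (in metres and radians):
On the way, in this order (a step that is already met when the one before it is completed fails the run):
1. the release bar is held up, its tooth clear of the strip, with the jaw still well away from the box (gap over 60 mm) (value of joint release_bar above 0.15 rad and y of box_end in the frame of jaw_pad above 0.06 m), for 0.2 s.
2. with the bar still up (over 0.15 rad), the jaw's pad has come up against the end of the box (gap under 2 mm) (value of joint release_bar above 0.15 rad and y of box_end in the frame of jaw_pad below 0.002 m), for 0.1 s.
At the end, for the whole second after the job is handed in: the release bar is fully down (below 0.04 rad), so its tooth sits in a notch; that notch is the nearest one behind the touching place (gap between pad and box end less than 44 mm: one notch spacing of 40 mm plus the tooth's play); the box is within 6 mm of where it lay; jaw and box are at rest (value of joint release_bar below 0.04 rad and y of box_end in the frame of jaw_pad between -0.002 and 0.044 m and distance of drawer_box from where it was at the start of the episode below 0.006 m and linear speed of jaw below 0.005 m/s and linear speed of drawer_box below 0.01 m/s).
It fails at once if with the tooth down in a notch (bar below 0.05 rad) it is driven against the notched strip with more than 20 N (value of joint release_bar below 0.05 rad and contact force between rack and anything else above 20 N).
It fails at once if the jaw presses the box with more than 20 N (contact force between jaw and drawer_box above 20 N).
It fails at once if the drawer box is moved more than 10 mm (distance of drawer_box from where it was at the start of the episode above 0.01 m).
It fails at once if the glue bottle, the screw tin or the mallet is moved more than 20 mm (distance of any of glue_bottle, screw_tin, mallet from where it was at the start of the episode above 0.02 m).
It also fails if it takes over 48 s, if anything falls off the work surface, if the arm or the gripper's body presses on something with over 40 N, if the wrist force passes 120 N, or if a joint passes its speed limit or range.

## Working session

There is one attempt and no reset: what is moved stays moved. The work goes in short steps, each a Python script; the robot and the scene stay as the last script left them, time stands still between calls to the robot, and variables do not carry over. Pictures are saved under pics/ and viewed, about 8 in all and at most 12, crops included, and the job is handed in when it is done.

```bash
ls; mkdir -p pics
cat > h.py <<'E'
import numpy as np, cv2
from plant import manip
from scipy.spatial.transform import Rotation as R
def rot(q): return R.from_quat([q[1],q[2],q[3],q[0]]).as_matrix()
def cloud(p, M=None, t=None):
    v,u=np.mgrid[0:400,0:640].astype(float)
    K=np.array([[p['fx'],0,p['cx']],[0,p['fy'],p['cy']],[0,0,1]])
    pts=cv2.undistortPoints(np.stack([u,v],-1).reshape(-1,1,2),K,np.array([p['k1'],0,0,0,0])).reshape(400,640,2)
    z=p['range_z']; c=np.stack([pts[...,0]*z,-pts[...,1]*z,-z],-1)
    if M is None: M=rot(p['orientation']); t=np.array(p['xyz'])
    w=c@M.T+t; w[z<=0]=np.nan
    return w
E
python3 - <<'E'
from h import *
print(manip.read_time(), manip.read_tcp_rot(), manip.read_force())
for n in ['scene','top']:
    p=manip.camera(n); cv2.imwrite(f'pics/{n}.png',p['color'][...,::-1]); np.save(f'{n}.npy',cloud(p)); np.save(f'{n}_c.npy',p['color'])
    print(n,p['xyz'])
    for q in ['bar_grip','jaw_pad','jaw','box_end','drawer_box','head','rack','mallet','release_bar']:
        try: r=manip.recognise(p,q)
        except Exception as e: r=str(e)
        print(q,[(np.round(d['xyz']),round(d['confidence'],2)) for d in r[:2]] if not isinstance(r,str) else r)
print(manip.read_time())
E
```

```text
pics
0.0 [ 2.76582967e-04  8.50694651e-01  5.25659738e-01 -6.11614900e-04] [-0.22274341 -0.38351516  0.4889435 ]
scene [883.32524423 490.87918455 948.56434443]
bar_grip [(array([ 596., -248.,   66.]), 0.57)]
jaw_pad [(array([ 620., -220.,   68.]), 0.7)]
jaw []
box_end [(array([562.,  83.,  66.]), 0.62)]
drawer_box [(array([565.,  86.,  74.]), 0.63), (array([ 606., -136.,   52.]), 0.26)]
head [(array([554., 251.,  78.]), 0.63)]
rack [(array([ 602., -134.,   49.]), 0.73)]
mallet [(array([409., 248.,  45.]), 0.56), (array([557., 252.,  80.]), 0.23)]
release_bar [(array([ 586., -252.,   63.]), 0.72)]
top [ 384.35724793   11.5646908  1228.3409567 ]
bar_grip [(array([ 589., -251.,   60.]), 0.8), (array([560.,  88.,  68.]), 0.6)]
jaw_pad [(array([ 612., -243.,   66.]), 0.72), (array([ 591., -176.,   33.]), 0.15)]
jaw [(array([ 612., -241.,   65.]), 0.59)]
box_end [(array([567.,  87.,  67.]), 0.62)]
drawer_box [(array([564.,  87.,  65.]), 0.76)]
head [(array([537., 242.,  83.]), 0.78)]
rack [(array([ 605., -144.,   49.]), 0.73)]
mallet [(array([408., 238.,  59.]), 0.96)]
release_bar [(array([ 589., -248.,   69.]), 0.58)]
1.0
```

View pics/top.png

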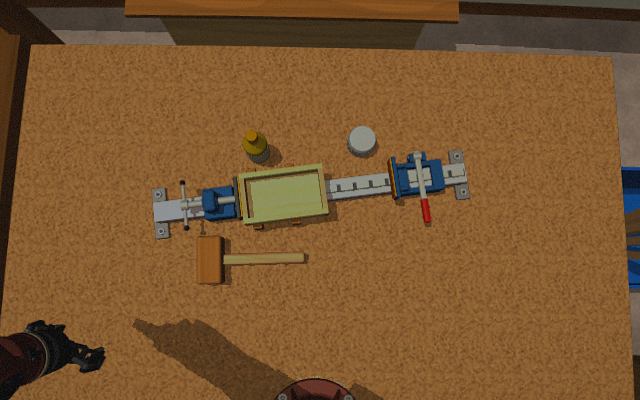

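View pics/scene.png

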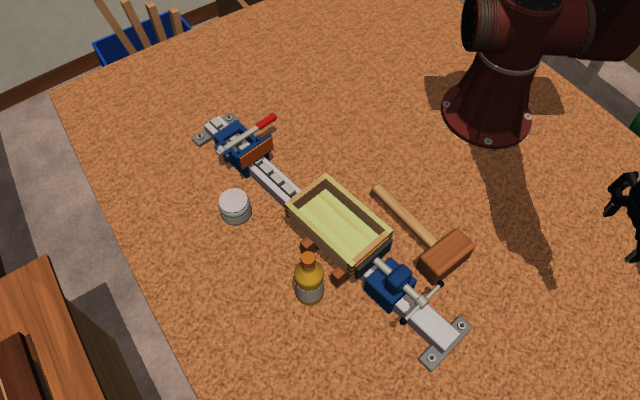

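The top view shows the rail running nearly along y. The jaw is at (415,178), the red grip at (426,210), the box end at (327,192) and the mallet handle tip at (303,258), clear of the grip's path. Next I fit the axes from the depth cloud.

```bash
python3 - <<'E'
from h import *
for n in ['top','scene']:
    w=np.load(n+'.npy'); c=np.load(n+'_c.npy').astype(int); r,g,b=c[...,0],c[...,1],c[...,2]
    hsv=cv2.cvtColor(c.astype(np.uint8),cv2.COLOR_RGB2HSV).astype(int); x,y,z=w[...,0],w[...,1],w[...,2]
    reg=(x>350)&(x<760)&(y>-420)&(y<450)
    red=reg&((hsv[...,0]<4)|(hsv[...,0]>174))&(hsv[...,1]>200)&(r>120)&(z>40)&(y<0)
    P=w[red]; print(n,'red',red.sum(),np.nanmedian(P,0).round(1),P.min(0).round(1),P.max(0).round(1))
    # box rim: z~102
    ply=reg&(z>94)&(z<110)&(hsv[...,0]>18)&(hsv[...,0]<40)&(y<200)
    P=w[ply]; rc=cv2.minAreaRect(P[:,:2].astype(np.float32)); print('box',ply.sum(),rc,cv2.boxPoints(rc).round(1).tolist(),np.median(P[:,2]))
    # rail top, grey, z~36..45
    rl=reg&(z>28)&(z<46)&(hsv[...,1]<50)&(x>520)&(y<280)&(x<680)
    rl&=~((y>-360)&(y<-190)); P=w[rl&((y<-40))]; print('rail',len(P),np.median(P[:,2]))
    l=cv2.fitLine(P[:,:2].astype(np.float32),cv2.DIST_HUBER,0,.01,.01).ravel(); print(l, np.degrees(np.arctan2(-l[0],l[1])))
    org=reg&(hsv[...,0]>5)&(hsv[...,0]<14)&(hsv[...,1]>180)&(y<-120)&(z>45)
    P=w[org]; print('pad',org.sum(),np.median(P,0).round(1) if len(P) else '')
    if len(P)>5: print(P.min(0).round(),P.max(0).round())
E
python3 -c "
import cv2
a=cv2.imread('pics/top.png')[130:240,300:480];cv2.imwrite('pics/topc.png',cv2.resize(a,None,fx=4,fy=4,interpolation=cv2.INTER_CUBIC))"
```

```text
top red 109 [ 536.8 -258.2   70.3] [ 507.9 -268.2   62.7] [ 561.4 -247.2   76.9]
box 1596 ((620.408447265625, 18.0277099609375), (212.58876037597656, 378.12249755859375), 8.538570404052734) [[487.20001220703125, 189.1999969482422], [543.4000244140625, -184.6999969482422], [753.5999755859375, -153.1999969482422], [697.5, 220.8000030517578]] 102.87175263247127
rail 863 37.896236622103515
[ 1.52600124e-01 -9.88288045e-01  5.93103271e+02 -1.22277596e+02] -171.22235
pad 94 [ 592.8 -174.3   71.8]
[ 506. -271.   60.] [ 653. -165.   89.]
scene red 116 [ 534.2 -255.7   70.5] [ 507.1 -267.    64. ] [ 560.4 -246.    75. ]
box 1281 ((544.067626953125, 38.70301818847656), (388.528076171875, 212.67276000976562), 65.826416015625) [[367.5, -95.0], [561.5, -182.10000610351562], [720.5999755859375, 172.39999389648438], [526.5999755859375, 259.5]] 103.10627609892822
rail 804 37.530671375731345
[ 1.5363491e-01 -9.8812771e-01  6.0834393e+02 -1.1894766e+02] -171.16235
pad 391 [ 609.3 -173.3   78.7]
[ 528. -261.   50.] [ 654. -164.  100.]
```

View pics/topc.png

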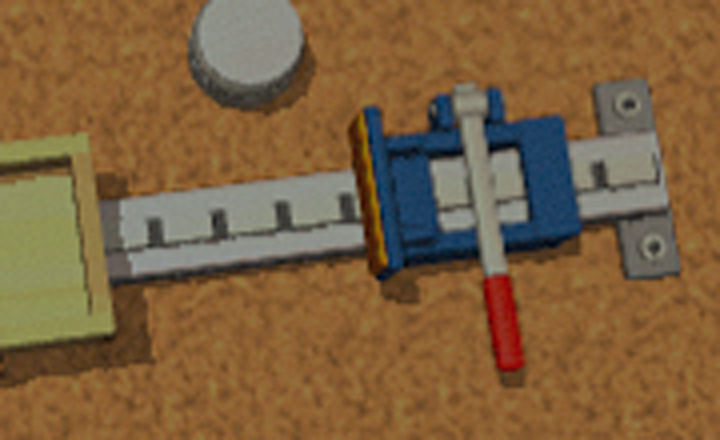

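The bar grip's top reads about 70 mm, so the bar is down and the tooth starts in a notch. Next: gap estimate, grip centre and tilt.

Run:
```python
from h import *
ya=np.array([-.1531,.9882]); xa=np.array([.9882,.1531])
for n in ['top','scene']:
    w=np.load(n+'.npy'); c=np.load(n+'_c.npy')
    hsv=cv2.cvtColor(c,cv2.COLOR_RGB2HSV).astype(int); x,y,z=w[...,0],w[...,1],w[...,2]
    s=x*ya[0]+y*ya[1]; t=x*xa[0]+y*xa[1]
    reg=(x>350)&(x<760)&(y>-420)&(y<450)
    red=reg&((hsv[...,0]<4)|(hsv[...,0]>174))&(hsv[...,1]>200)&(c[...,0]>100)&(z>40)&(y<0)
    print(n,'grip s',np.percentile(s[red],[2,50,98]).round(1),'t',np.percentile(t[red],[2,50,98]).round(1))
    top=red&(z>66); print('slope z/t',np.polyfit(t[top],z[top],1), np.median(z[top]))
    rl=reg&(z>28)&(z<46)&(hsv[...,1]<50)&(s>-230)&(s<-60)&(abs(t-570)<60)
    print('rail t',np.percentile(t[rl],[1,50,99]).round(1))
    org=reg&(hsv[...,0]>5)&(hsv[...,0]<16)&(hsv[...,1]>150)&(s<-230)&(s>-300)&(z>50)&(abs(t-570)<60)
    if org.sum(): print('pad s',org.sum(),np.percentile(s[org],[5,50,95]).round(1),'t',np.percentile(t[org],[2,50,98]).round(1))
    bx=reg&(z>95)&(z<108)&(abs(t-565)<45)&(s>-150)&(s<150)
    print('box end s',bx.sum(),np.percentile(s[bx],[1,5,20,50]).round(1))
```

```text
top grip s [-343.6 -336.6 -329.6] t [461.1 490.1 514.7]
slope z/t [3.22523307e-04 7.03426511e+01] 70.55326813419038
rail t [550.8 567.2 599.2]
pad s 91 [-263.8 -263.1 -262.6] t [528.7 571.7 618.3]
box end s 687 [-101.1  -99.3  -92.9   89.9]
scene grip s [-342.7 -334.3 -329.1] t [462.4 488.5 513.9]
slope z/t [-9.13814456e-03  7.50188808e+01] 70.53600545870597
rail t [550.4 582.8 599.2]
pad s 429 [-266.7 -264.4 -262.4] t [528.4 575.7 619.4]
box end s 938 [-102.1  -99.4  -91.4   90.7]
```

```bash
cat >> h.py <<'E'
YA=np.array([-.1531,.9882,0]); XA=np.array([.9882,.1531,0]); Z=np.array([0,0,1.])
def P(s,t,z): return YA*s+XA*t+Z*z
def ori(sign,a=0):
    x=sign*YA; z=-Z; M=np.stack([x,np.cross(z,x),z],1)
    q=(R.from_rotvec(YA*a)*R.from_matrix(M)).as_quat(); return [q[3],q[0],q[1],q[2]]
def st():
    p=np.array(manip.read_eef_pos()); f=np.array(manip.read_force())
    return 's %.1f t %.1f z %.1f | Fs %.1f Ft %.1f Fz %.1f | gap %.1f T %.2f'%(p@YA,p@XA,p[2],f@YA,f@XA,f[2],manip.read_finger_gap(),manip.read_time())
E
python3 - <<'E'
from h import *
q0=np.array(manip.read_qpos()); best=None
for sg in (1,-1):
    j=manip.inverse_kinematics(list(P(-336.5,489,300)),ori(sg)); print(sg,None if j is None else np.round(j,2))
    if j is not None and (best is None or abs(j[5]-q0[5])<best[0]): best=(abs(j[5]-q0[5]),sg)
sg=best[1]; print('sign',sg)
manip.reach(list(P(-336.5,489,300)),ori(sg)); manip.move_gripper(44); print(st())
hit=manip.line_to(list(P(-336.5,489,219)),v=80,threshold=6); manip.hold(.2); print(hit,st())
p=manip.camera('wrist'); cv2.imwrite('pics/w1.png',p['color'][...,::-1])
E
```

```text
1 [-0.57  0.49 -0.13  0.95  0.   -0.73]
-1 [-0.57  0.49 -0.13  0.95  0.    2.42]
sign -1
s -336.5 t 489.0 z 300.0 | Fs -0.4 Ft 0.3 Fz -0.4 | gap 43.9 T 4.28
False s -336.6 t 489.1 z 219.4 | Fs 0.5 Ft 1.4 Fz -0.6 | gap 44.3 T 5.64
```

View pics/w1.png

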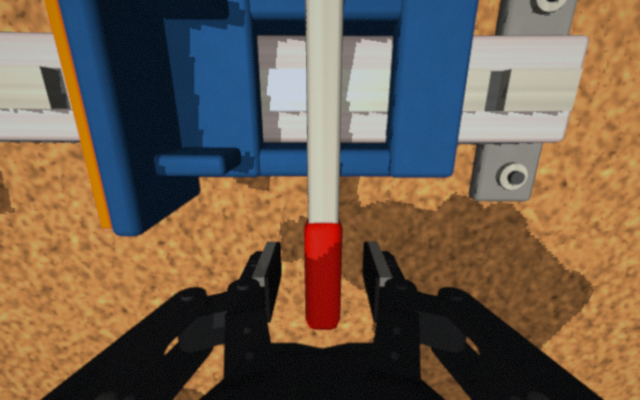

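The wrist view shows the pads at columns 281 and 363, and the grip at 305–341 centred between them. I'll close in small steps and watch the side force.

Run:
```python
from h import *
f0=np.array(manip.read_force())@YA; c=-336.5
p0=np.array(manip.read_eef_pos())
for o in [24,21,20,19,18.5,18,17.5,17,16]:
    manip.move_gripper(o); f=np.array(manip.read_force())@YA-f0; g=manip.read_finger_gap(); print(o,round(f,1),st())
    if abs(f)>2.5:   # external force pushes tool: follow it
        c+=np.sign(f)*.6; manip.line_to(list(P(c,489,219)),v=20); print('  shift',c,st())
        if abs(np.array(manip.read_force())@YA-f0)>8: break
    if g>o+.7: print('gripped'); break
```

```text
24 0.4 s -336.5 t 489.0 z 219.0 | Fs 0.7 Ft -0.1 Fz 0.7 | gap 24.5 T 6.03
21 -0.7 s -336.5 t 489.0 z 219.0 | Fs -0.4 Ft 0.4 Fz -0.1 | gap 21.2 T 6.24
20 -0.2 s -336.5 t 489.0 z 219.0 | Fs 0.1 Ft -0.3 Fz 0.0 | gap 20.2 T 6.46
19 -2.0 s -336.6 t 489.0 z 219.0 | Fs -1.7 Ft 0.1 Fz -0.5 | gap 18.9 T 6.67
18.5 -2.5 s -336.6 t 489.0 z 219.0 | Fs -2.2 Ft -0.5 Fz 0.0 | gap 18.5 T 6.89
  shift -337.1 s -337.0 t 489.0 z 219.0 | Fs 0.5 Ft -0.2 Fz -0.6 | gap 18.7 T 7.14
18 -0.3 s -337.0 t 489.0 z 219.0 | Fs -0.0 Ft -0.5 Fz -0.9 | gap 18.1 T 7.36
17.5 -0.2 s -337.1 t 489.0 z 219.0 | Fs 0.2 Ft -1.0 Fz -0.1 | gap 17.7 T 7.58
17 0.1 s -337.1 t 489.0 z 219.0 | Fs 0.5 Ft 0.1 Fz 0.4 | gap 17.6 T 7.79
16 0.4 s -337.1 t 489.0 z 219.0 | Fs 0.7 Ft -0.5 Fz 2.6 | gap 17.3 T 8.01
gripped
```

Run:
```python
from h import *
manip.move_gripper(8); print(st())
r=[]
for d in (4.5,-4.5):
    h=manip.line_to(list(P(-337.1+d,489,219)),v=5,threshold=5.5); p=np.array(manip.read_eef_pos())@YA; r.append(p); print(d,h,st())
    manip.line_to(list(P(p-np.sign(d)*.8,489,219)),v=10); print(st())
print(r,np.mean(r))
```

```text
s -337.0 t 489.0 z 219.1 | Fs 0.4 Ft -1.1 Fz 1.7 | gap 16.8 T 8.22
4.5 True s -334.6 t 489.0 z 219.0 | Fs -0.4 Ft 0.6 Fz 2.9 | gap 16.8 T 8.85
s -335.1 t 489.1 z 219.0 | Fs 2.2 Ft 0.2 Fz 3.8 | gap 17.3 T 9.10
-4.5 True s -338.1 t 489.0 z 218.9 | Fs 0.8 Ft 0.9 Fz 5.0 | gap 16.9 T 9.84
s -337.8 t 489.0 z 219.1 | Fs -2.1 Ft 1.1 Fz 1.9 | gap 16.8 T 10.09
[np.float64(-334.5831931994746), np.float64(-338.0726046022054)] -336.32789890083995
```

The tooth is confirmed in a notch: about 3.5 mm of travel, centre at s = -336.3. I centre it, lift along the arc, then slide.

```bash
cat >> h.py <<'E'
G=155.; Zg=64.; TH=489+136
def tcp(s,a):
    # grasp point at bar angle a, tool tilted with the bar
    d=np.array([TH-136*np.cos(a), Zg+136*np.sin(a)])
    return list(P(s,d[0]+G*np.sin(a),d[1]+G*np.cos(a))), ori(-1,a)
def to(s,a,v,th=None):
    p,o=tcp(s,a); return manip.line_to(p,v=v,ori=o,threshold=th)
E
python3 - <<'E'
from h import *
S=-336.3
to(S,0,10); print(st())
for a in (.06,.12,.18,.23): to(S,a,60); print(a,st())
manip.hold(.3)
print(manip.read_force(),st())
p=manip.camera('wrist'); cv2.imwrite('pics/w2.png',p['color'][...,::-1])
E
```

```text
s -336.4 t 489.0 z 219.0 | Fs -2.1 Ft 0.6 Fz 2.9 | gap 16.9 T 10.34
0.06 s -336.1 t 498.5 z 226.1 | Fs -2.0 Ft 2.0 Fz -3.4 | gap 16.5 T 10.70
0.12 s -336.1 t 508.3 z 233.4 | Fs 0.0 Ft 3.0 Fz -4.7 | gap 16.5 T 11.06
0.18 s -336.1 t 518.7 z 240.2 | Fs -0.2 Ft 3.5 Fz -5.7 | gap 17.0 T 11.42
0.23 s -336.1 t 527.7 z 245.3 | Fs 1.0 Ft 4.5 Fz -7.2 | gap 17.2 T 11.74
[ 5.63249913  3.06018985 -7.81857696] s -336.1 t 527.7 z 245.7 | Fs 2.2 Ft 6.0 Fz -7.8 | gap 16.8 T 12.04
```

View pics/w2.png

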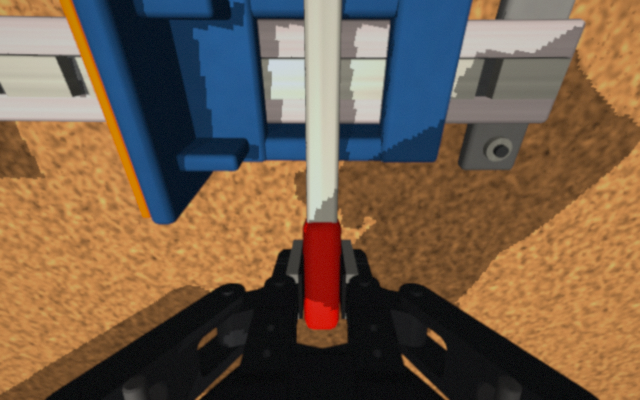

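Bar held up, with the grip between the pads at about (322,270). Sliding now, slowly near the box.

Run:
```python
from h import *
S=-336.3; a=.23
print(to(-270,a,60,15),st()); print(to(-203,a,60,15),st())
manip.hold(.1)
h=to(-155,a,9,6); print(h,st()); manip.hold(.25); print(st())
```

```text
False s -270.1 t 528.0 z 246.0 | Fs 1.0 Ft 5.7 Fz -7.0 | gap 17.1 T 13.35
False s -203.3 t 528.1 z 246.1 | Fs 0.8 Ft 5.9 Fz -9.1 | gap 16.9 T 14.62
True s -174.9 t 528.2 z 245.6 | Fs -3.6 Ft 1.0 Fz -6.0 | gap 16.8 T 17.79
s -174.9 t 528.3 z 245.0 | Fs -5.7 Ft -0.4 Fz -4.7 | gap 16.6 T 18.04
```

Run:
```python
from h import *
a=.23
h=to(-171.5,a,5,3.5); print('push',h,st()); manip.hold(.15); print(st())
to(-176.3,a,10); manip.hold(.1); print('back',st())
for b in (.17,.12,.09,.06,.03,0.0):
    h=to(-176.3,b,25,5); print(b,h,st())
    if h: break
```

```text
push True s -174.8 t 528.3 z 244.7 | Fs -3.6 Ft 1.5 Fz -4.3 | gap 17.3 T 18.35
s -174.8 t 528.3 z 244.3 | Fs -2.6 Ft -1.1 Fz -4.3 | gap 16.7 T 18.50
back s -176.0 t 528.3 z 245.7 | Fs 0.6 Ft 5.4 Fz -7.3 | gap 16.5 T 18.98
0.17 False s -176.1 t 517.4 z 239.8 | Fs 1.5 Ft 5.9 Fz -6.4 | gap 16.8 T 19.62
0.12 False s -176.1 t 508.8 z 234.3 | Fs 1.9 Ft 6.3 Fz -6.6 | gap 16.9 T 20.18
0.09 False s -176.1 t 503.7 z 230.7 | Fs 1.1 Ft 6.7 Fz -7.1 | gap 16.6 T 20.57
0.06 False s -176.1 t 498.7 z 227.1 | Fs 2.2 Ft 5.2 Fz -6.3 | gap 17.1 T 20.98
0.03 False s -176.2 t 493.8 z 223.2 | Fs 2.1 Ft 6.2 Fz -5.7 | gap 16.7 T 21.38
0.0 True s -176.1 t 488.9 z 218.9 | Fs 0.7 Ft -0.2 Fz 3.6 | gap 16.8 T 21.71
```

The tooth went into the notch at 0 rad without meeting a land. I release, retreat upward and check.

Run:
```python
from h import *
manip.move_gripper(20); print(st()); manip.move_gripper(44); print(st())
manip.line_to(list(P(-176.1,489,310)),v=120,ori=ori(-1)); print(st())
manip.reach([300,-330,400],ori(-1)); print(st())
for n in ['top','scene']:
    p=manip.camera(n); w=cloud(p); c=p['color']; cv2.imwrite(f'pics/{n}2.png',c[...,::-1])
    hsv=cv2.cvtColor(c,cv2.COLOR_RGB2HSV).astype(int)
    s=w[...,:2]@YA[:2]; t=w[...,:2]@XA[:2]; z=w[...,2]
    red=((hsv[...,0]<4)|(hsv[...,0]>174))&(hsv[...,1]>200)&(c[...,0]>100)&(z>40)&(z<110)&(s<-100)&(s>-260)&(abs(t-489)<50)
    print(n,'grip s',np.percentile(s[red],[2,50,98]).round(1),'z',np.median(z[red&(z>66)]),'slope',np.polyfit(t[red&(z>66)],z[red&(z>66)],1))
    bx=(z>95)&(z<108)&(abs(t-565)<45)&(s>-95)&(s<150)
    print('box', (np.percentile(s[bx],[1,5,20,50,99])).round(1))
p=manip.camera('top')
im=cv2.imread('pics/top2.png')[120:260,140:480]; cv2.imwrite('pics/top2c.png',cv2.resize(im,None,fx=2.3,fy=2.3))
```

```text
s -176.0 t 488.9 z 218.2 | Fs 0.1 Ft 0.2 Fz 0.4 | gap 20.1 T 21.93
s -176.0 t 489.3 z 218.2 | Fs 0.3 Ft 0.0 Fz 0.3 | gap 44.0 T 22.28
s -175.9 t 488.7 z 309.4 | Fs -0.2 Ft 0.5 Fz -0.3 | gap 44.3 T 23.20
s -371.7 t 246.5 z 399.6 | Fs 0.1 Ft 0.3 Fz -0.0 | gap 44.2 T 24.43
top grip s [-183.7 -177.4 -168. ] z 70.34270349854705 slope [2.10562512e-02 6.01884302e+01]
box [-94.7 -93.2 -53.2  93.  112.5]
scene grip s [-183.3 -174.1 -168. ] z 70.32653579074417 slope [-8.69349660e-03  7.44994653e+01]
box [-94.7 -92.8 -69.   94.4 113. ]
```

View pics/top2c.png

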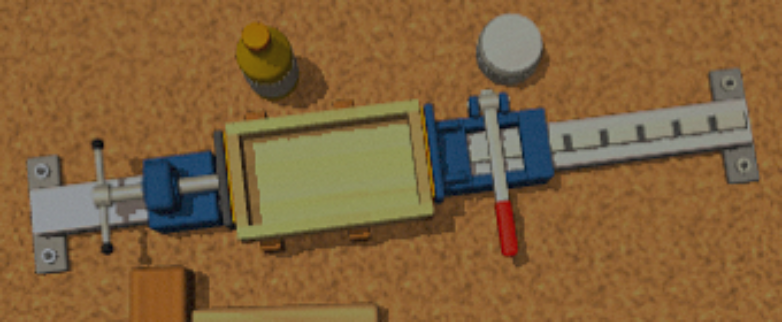

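The jaw pad sits against the box end, and the grip is down at the same height as at the start. Handing in.

Run:
```python
from h import *
w0=np.load('top.npy'); p=manip.camera('top'); w1=cloud(p)
for w in (w0,w1):
    s=w[...,:2]@YA[:2]; t=w[...,:2]@XA[:2]; z=w[...,2]; b=(z>96)&(z<108)&(abs(t-565)<70)&(s>60)&(s<104)
    print(np.percentile(s[b],[50,90]).round(1),np.percentile(t[b],[2,98]).round(1))
manip.job_done(); print(manip.read_time())
```

```text
[ 91.2 101.1] [511.1 629.2]
[ 91.5 101.2] [511.6 629.4]
the job is handed in; nothing more can be done
the job is handed in; nothing more can be done
```

I locked the jaw in the nearest notch behind the box end, then let go of the bar and handed the job in at about 25 s. The robot gives no verdict, so the result rests on my own checks below.

- **Start:** the tooth was already in a notch. I felt its play from side to side (about 3.5 mm) and took the middle, at s = -336.3 mm along the rail, as the reference.
- **Touch:** I lifted the bar to about 0.23 rad and slid the jaw 161 mm until the pad met the box. The tool force changed by about 6 N. I touched it a second time and it stopped within 0.1 mm of the same place.
- **Lock:** I eased back about 1.4 mm to the fourth 40 mm step from the starting notch. The bar went all the way down there without meeting a land.

**Last checks:**
- **Bar:** the grip's top reads 70.3 mm, against 70.5 mm at the start, so the bar is fully down.
- **Box:** its rim moved less than 1 mm.
- **Gap:** by arm travel, the pad is about 1.5 mm from the box end. I did not measure this directly, and the tooth's play could shift it by about as much.
- **Other items:** the bottle, tin and mallet look untouched in the picture, though I did not measure them.

No check failed. In the wrist picture the notches did not line up with the bar, which doesn't matter if the tooth is offset along the bar, so I went by feel as the task says.

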